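# Count to the third gap and slide the seasoning tub home

## Robot

A 7-joint arm with a two-finger parallel gripper is mounted at the origin on the work surface. World frame = base frame: x ahead of the robot, y to its left, z up, the work surface at z = 0. Lengths are in mm, angles in rad, forces in N, time in s.
With the tool pointing down it reaches from about 425 to 950 mm from the base axis. Payload 4.7 kg.
Tool frame: the origin (TCP) lies at the very end of the fingers, on their centre line; the grasp point (between the pads) lies 19 mm behind it; z points along the fingers, x is the direction in which the jaws open and shut, and the axes are right-handed (so a half turn about z gives the same grasp; the last joint's range is limited). The gripper opens to 87 mm and grips with 3 to 60 N. Pads are 19 mm wide; open, the fingers measure 117 mm over their backs; the gripper's body (75 mm by 190 mm) begins 51 mm behind the grasp point.
Start: joints at [1.275, 0.469, -0.049, 1.532, 0.024, 1.141, -0.082], TCP at [178.008, -651.124, 222.573] pointing down, gripper open.
Joint ranges: [-2.59, 2.59], [-0.33, 1.99], [-1.39, 1.29], [0.1, 2.45], [-1.04, 4.18], [0.21, 1.99], [-2.66, 2.66]. Speed limits (rad/s): [2.57, 2.57, 3.14, 3.14, 3.14, 3.14, 3.14].

## Interface

Orientations are given as a rotation vector (axis times angle).
In Python, from rig import goto, move_straight, set_joints, gripper_to, sleep, ik, state, camera, camera_info, PlanningError, finish_job gives the robot as it stands. The module is installed in compiled form; this text tells all that it offers. Calls block until the motion is done:
- goto(position, orientation): joint-space move of the TCP to a pose.
- move_straight(position, orientation=None, speed=150, threshold=None): straight line of the TCP; orientation=None keeps the orientation; speed is the mean speed in mm/s. With threshold (N) it stops when the force on the tool has changed by that much, and returns True; else False.
- set_joints(angles): joint-space move.
- gripper_to(opening): opening from 0.0 (shut) to 1.0 (fully open); the grip force is fixed at half the most; returns when the fingers have stopped.
- sleep(seconds).
- ik(position, orientation): joint angles nearest the present ones, or None.
- state(): the state.
- camera(name): name is "side" or "top" or "wrist"; returns (picture, depth): 420x560x3 uint8, red, green, blue; 420x560 float32, mm along the optical axis (not along the pixel's ray), 0 where there is no reading.
- camera_info(name): a dict with "K" (3x3 intrinsics, pixels), "extrinsics" (4x4, takes a point from camera to world coordinates); the wrist camera has in their place "hand_eye" (4x4, takes a point from camera to tool coordinates, whose origin is the TCP and whose axes are the tool frame's). Camera axes: x right, y down, z forward; pixel columns grow to the right and rows downward; lengths in mm; the calibration is good to about 2 mm. The wrist camera is an equidistant fisheye: a pixel r from the principal point sees the ray r / f radians off the axis. A picture is of the moment at which its call begins: read the wrist's pose just before it. camera_info takes no time and is no camera call.
A pose or a line that the arm cannot do raises PlanningError and nothing moves.
- finish_job(): hands the job in, once; it reports no verdict.
The state is a dict: "clock": time; "q": joint angles; "qvel": joint speeds; "joint_efforts": joint torques, N m; "position": TCP position; "eef_rot": TCP orientation; "contact_force": force on the tool from outside, world axes, zero at the start; "moment": the same for the moment, N m; "width": opening from 0.0 (shut) to 1.0 (fully open).
Only numpy, scipy, OpenCV 4.12 (cv2) and the standard library are available. Lean on these libraries where they do the work, as an engineer would, in place of code of your own. Each camera call takes 0.05 s, during which the arm holds its last target. There are 200 camera calls.

## Task

On the snack counter, count gaps along the tub rack with a closed fingertip: begin at the end where the service bell stands and touch the top of the rack's back rail behind the first, the second and the third gap in turn, counting every gap whether full or empty. Then push the lone seasoning tub, which stands on the counter in front of the rack, along the counter into that third gap until it is fully home against the back of the rack. Only push it, do not lift or tip it, leave everything else where it stands, and finish clear of everything.

Things in the scene. Friction and masses are not known exactly. Their poses are not given: they have to be found in the camera images.
- rack: Fixed steel divider rack, open at front (to the robot) and top; tubs slide in on the counter. Origin on the counter under the middle of its back rail; x from front to back, y along the rail to the robot's left, z up. Seven dividers, 6 mm thick, 52 mm high, from x = -62 mm to the back wall (front face x = -6 mm), make six 54 mm gaps centred at y = -150, -90, -30, 30, 90, 150 mm
- rail: The back rail: a straight level flat-topped aluminium bar along the back of the rack, 366 mm long (y), 18 mm wide (x), 12 mm deep. Origin at the centre of its top face, 75 mm above the counter; axes as the rack's. Rigid
- tub_mid (a point): Centre (half-way up) of the lone loose tub to be pushed: closed white plastic box with grey lid, 60 mm long (x) by 44 wide (y) by 45 high, about 0.2 kg, on the counter in front of the rack, its length roughly front to back. Fully home it meets the back wall (centre at rack x = -36 mm) and stands out 4 mm beyond the dividers; either end first
- tub: The same tub: origin at the centre of its underside, axes along its length (x), width (y) and height (z)
- bell: Steel service bell with a domed top, 80 mm across, 57 mm high, standing close by one end of the rack, level with the back rail (either end); it marks the end to count from. Origin at the centre of its underside
- jar: Squat round amber jar with a black cap, 68 mm across, 72 mm high, at the other end of the rack; leave alone. Origin at the centre of its underside
- spare_a: Tub like the first (60 x 44 x 45 mm), already home in the rack's gap at y = 90 mm; leave alone. Origin at the centre of its underside
- spare_b: Tub like the first, already home in the rack's gap at y = -90 mm; leave alone. Origin at the centre of its underside
- cup: Paper cup, 80 mm across, 90 mm high, on the left of the counter; leave alone. Origin at the centre of its underside
- scoop: Popcorn scoop, 230 mm long with a 110 x 75 x 40 mm aluminium pan, on the right of the counter; leave alone. Origin under the joint of handle and pan, x axis towards the pan
- tongs: Steel tongs 230 mm long, lying flat beyond the rack; leave alone. Origin on the counter at mid-length
There are look-alikes about, which are no part of the job. What is shaped like the tub but brown or yellow is not meant.

How it is judged (in metres and radians):
On the way, in this order (a step that is already met when the one before it is completed fails the run):
1. a fingertip touches the rail behind the first gap from the bell's end (contact force between the fingers and rail above 0.3 N and ((y of bell in the frame of rack above 0 m and y of the grasp point in the frame of rack between 0.12 and 0.18 m) or (y of bell in the frame of rack below 0 m and y of the grasp point in the frame of rack between -0.18 and -0.12 m))), for 0.05 s.
2. a fingertip touches the rail behind the second gap from the bell's end (contact force between the fingers and rail above 0.3 N and ((y of bell in the frame of rack above 0 m and y of the grasp point in the frame of rack between 0.06 and 0.12 m) or (y of bell in the frame of rack below 0 m and y of the grasp point in the frame of rack between -0.12 and -0.06 m))), for 0.05 s.
3. a fingertip touches the rail behind the third gap from the bell's end (contact force between the fingers and rail above 0.3 N and ((y of each of bell, the grasp point in the frame of rack above 0 m and y of the grasp point in the frame of rack below 0.06 m) or (y of each of bell, the grasp point in the frame of rack below 0 m and y of the grasp point in the frame of rack above -0.06 m))), for 0.05 s.
4. the tub is fully home in the third gap from the bell's end (x of tub_mid in the frame of rack between -0.041 and -0.03 m and angle between the x axis of tub and the x axis of rack, either way round below 0.25 rad and height (world z) of tub_mid below 0.028 m and angle between tub's own z axis and vertical below 0.1 rad and ((y of bell in the frame of rack above 0 m and y of tub_mid in the frame of rack between 0.018 and 0.042 m) or (y of bell in the frame of rack below 0 m and y of tub_mid in the frame of rack between -0.042 and -0.018 m))), for 0.2 s.
At the end, for the whole second after the job is handed in: The tub stands on the counter in the third gap from the bell's end, within 5 mm of the back wall, within 12 mm of the gap's middle line and within 0.25 rad of the rack's direction, at rest; all else within 30 mm of its start (all of step 4 and linear speed of tub below 0.01 m/s and distance of each of bell, jar, spare_a, spare_b, cup, scoop, tongs from where it was at the start of the episode below 0.03 m); the robot touches nothing.
It fails at once if the tub is lifted off the counter by more than 10 mm or tipped by more than 0.35 rad (height (world z) of tub_mid above 0.0325 m or angle between tub's own z axis and vertical above 0.35 rad).
It fails at once if another thing (bell, jar, a tub in the rack, cup, scoop, tongs) is moved more than 30 mm or tipped (distance of any of bell, jar, spare_a, spare_b, cup, scoop, tongs from where it was at the start of the episode above 0.03 m or angle between any of bell, jar, spare_a, spare_b, cup, scoop, tongs's own z axis and vertical above 0.35 rad).
It also fails if it takes over 72 s, if anything falls off the work surface, if the arm or the gripper's body presses on something with over 40 N, if the wrist force passes 120 N, or if a joint passes its speed limit or range.

## Working session

There is one attempt and no reset: what is moved stays moved. The work goes in short steps, each a Python script; the robot and the scene stay as the last script left them, time stands still between calls to the robot, and variables do not carry over. Pictures are saved under pics/ and viewed, about 8 in all and at most 12, crops included, and the job is handed in when it is done.

```bash
mkdir -p pics; cat > h.py <<'E'
import numpy as np, cv2
from rig import *
def snap(n,f):
    p,d=camera(n); cv2.imwrite(f'pics/{f}.png',p[:,:,::-1]); np.save(f'pics/{f}.npy',d); return p,d
def w(n,u,v,d):
    i=camera_info(n);K=i['K'];z=d[int(v),int(u)]
    return (np.array(i['extrinsics'])@np.array([(u-K[0][2])*z/K[0][0],(v-K[1][2])*z/K[1][1],z,1]))[:3].round(1)
E
python3 - <<'E'
from h import *
snap('top','top0'); snap('side','side0')
a=cv2.imread('pics/top0.png');cv2.imwrite('pics/t.png',cv2.resize(a,(800,600)))
print(state()); 
for n in('top','side'):print(camera_info(n))
E
```

```text
{'clock': 0.1, 'q': array([ 1.27516118,  0.46943283, -0.04856855,  1.53358728,  0.02410014,
        1.14101286, -0.08229109]), 'qvel': array([ 2.00733389e-03, -1.06458641e-03, -1.04562392e-03, -2.92355391e-03,
        1.98798772e-03, -8.14772791e-04,  1.32354308e-05]), 'joint_efforts': array([ 9.90472909e-04, -5.09171534e+01, -8.08803295e-02, -2.36826968e+01,
       -6.13218290e-02,  3.44813126e-02,  6.54362657e-05]), 'position': array([ 177.76999071, -650.59847868,  221.55031032]), 'eef_rot': array([-2.49627353e+00,  1.90565972e+00,  2.38678278e-03]), 'contact_force': array([0.12065012, 0.83767201, 0.5831696 ]), 'moment': array([-0.04214284,  0.02810316, -0.01970394]), 'width': 1.0011797032092302}
{'K': array([[474.74515835,   0.        , 282.65364919],
       [  0.        , 474.74515835, 212.78392956],
       [  0.        ,   0.        ,   1.        ]]), 'extrinsics': array([[-9.87079080e-03, -9.97882299e-01,  6.42921857e-02,
         5.17718690e+02],
       [-9.99928443e-01,  1.02846949e-02,  6.11008116e-03,
        -1.30784698e+01],
       [-6.75836735e-03, -6.42272739e-02, -9.97912412e-01,
         1.48845306e+03],
       [ 0.00000000e+00,  0.00000000e+00,  0.00000000e+00,
         1.00000000e+00]])}
{'K': array([[392.80151624,   0.        , 281.4557208 ],
       [  0.        , 392.80151624, 206.57432535],
       [  0.        ,   0.        ,   1.        ]]), 'extrinsics': array([[-8.43187064e-01, -3.61354155e-01,  3.98068776e-01,
         1.84023858e+02],
       [-5.37228789e-01,  5.94575841e-01, -5.98218019e-01,
         6.33955089e+02],
       [-2.05135101e-02, -7.18263701e-01, -6.95468512e-01,
         7.95962183e+02],
       [ 0.00000000e+00,  0.00000000e+00,  0.00000000e+00,
         1.00000000e+00]])}
```

View pics/t.png

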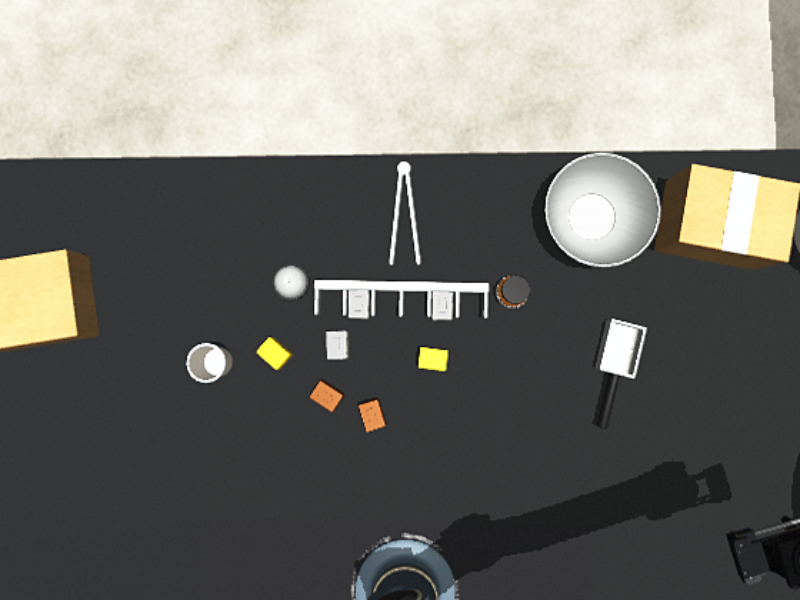

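View pics/side0.png

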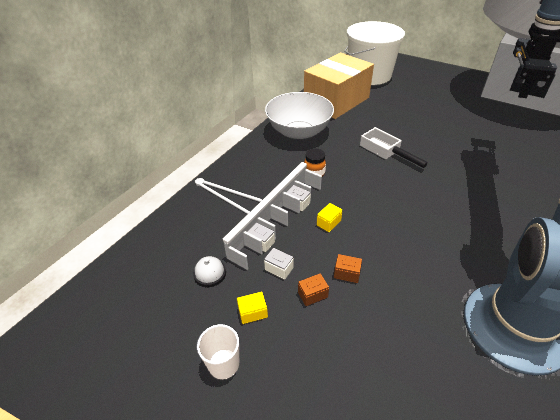

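The service bell is at the left (+y) end of the rack (about px (290,282) in the 800-wide top view). The rail runs from (315,285) to (488,288). The lone white tub is at (337,345), in front of the second gap, and gap 3 is empty at about (386,300). Next I fit the positions from depth.

```bash
cat >> h.py <<'E'
def cloud(n,d):
    i=camera_info(n);K=i['K'];v,u=np.indices(d.shape)
    P=np.stack([(u-K[0,2])*d/K[0,0],(v-K[1,2])*d/K[1,1],d,np.ones_like(d)],-1)
    return (P@i['extrinsics'].T)[...,:3]
def rect(P):
    r=cv2.minAreaRect(P[:,:2].astype(np.float32)); return np.round(r[0],1),np.round(r[1],1),round(r[2],1),len(P),P[:,2].mean().round(1)
E
python3 - <<'E'
from h import *
for n in('top','side'):
    d=np.load(f'pics/{n}0.npy');C=cloud(n,d).reshape(-1,3);ok=d.ravel()>0
    def box(x0,x1,y0,y1,z0,z1):return C[ok&(C[:,0]>x0)&(C[:,0]<x1)&(C[:,1]>y0)&(C[:,1]<y1)&(C[:,2]>z0)&(C[:,2]<z1)]
    if n=='top':
        im=cv2.imread('pics/top0.png')
        for u,v in((315,285),(488,288),(337,345),(290,282),(359,303)):print(u,v,w(n,u*.7,v*.7,d))
        t=w(n,337*.7,345*.7,d)
    R=box(t[0]+60,t[0]+190,-200,270,66,85); print(n,'rail',rect(R))
    c=R[:,:2]-R[:,:2].mean(0);print(R[:,:2].mean(0),np.linalg.svd(c,full_matrices=False)[2][0])
    T=box(t[0]-45,t[0]+45,t[1]-45,t[1]+45,38,55);print('tub',rect(T))
print(camera_info('wrist'))
E
```

```text
315 285 [650.8 181.5  72.2]
488 288 [ 640.4 -180.7   75.6]
337 345 [524.8 138.6  44.9]
290 282 [660.4 238.8  44.7]
359 303 [613.9  91.4  43.7]
top rail (array([649. ,   1.9]), array([363.6,  18.4]), 88.3, 740, np.float64(73.5))
[648.70094319   1.43914828] [-0.03036506 -0.99953888]
tub (array([527.8, 141.9]), array([43. , 57.9]), 89.9, 268, np.float64(43.9))
side rail (array([646.3,   3.2]), array([366.1,  21.4]), 88.0, 806, np.float64(74.2))
[644.80904963  20.56913977] [0.0310313  0.99951841]
tub (array([525. , 142.2]), array([59.3, 44.6]), 2.6, 373, np.float64(44.9))
{'K': array([[325.1922621 ,   0.        , 275.33890271],
       [  0.        , 325.1922621 , 212.2278148 ],
       [  0.        ,   0.        ,   1.        ]]), 'hand_eye': array([[ 9.99999921e-01, -2.48061687e-04,  3.11267845e-04,
         5.35333711e-01],
       [ 1.49793416e-04,  9.59090195e-01,  2.83100644e-01,
        -7.80664531e+01],
       [-3.68760361e-04, -2.83100575e-01,  9.59090157e-01,
        -1.62424951e+02],
       [ 0.00000000e+00,  0.00000000e+00,  0.00000000e+00,
         1.00000000e+00]])}
```

```bash
cat >> h.py <<'E'
from scipy.spatial.transform import Rotation as Ro
TH=-0.031; O=np.array([647.5,2.5])
def W(x,y,z): c,s=np.cos(TH),np.sin(TH); return [O[0]+c*x-s*y,O[1]+s*x+c*y,z]
def RK(p): c,s=np.cos(TH),np.sin(TH); d=np.array(p[:2])-O; return np.round([c*d[0]+s*d[1],-s*d[0]+c*d[1]],1)
def ori(a): # tool x at angle a in the rack frame, pointing down
    x=np.array([np.cos(a+TH),np.sin(a+TH),0]);z=np.array([0,0,-1.]);return Ro.from_matrix(np.c_[x,np.cross(z,x),z]).as_rotvec()
A=ori(-np.pi/2)
E
python3 - <<'E'
from h import *
for a in(-np.pi/2,0,np.pi/2,np.pi):
    print(a,[ik(W(*p),ori(a)) is not None for p in((0,150,75),(0,30,75),(-125,175,18),(-125,60,18),(-170,30,18),(-75,30,18),(-75,30,200))])
gripper_to(0)
goto(W(0,150,200),A); print(state()['clock'])
for y in(150,90,30):
    move_straight(W(0,y,100),A,speed=120); sleep(.15)
    f0=state()['contact_force'][2]
    r=move_straight(W(0,y,66),A,speed=25,threshold=4); s=state();sleep(.2)
    s2=state();print(y,r,s['position'].round(1),RK(s['position']),f0,s['contact_force'].round(2),s2['contact_force'].round(2),s2['clock'])
    if not r: break
    move_straight(W(0,y,105),A,speed=100)
move_straight(W(-40,30,240),A)
print(state()['clock'])
E
```

```text
-1.5707963267948966 [True, True, True, True, True, True, True]
0 [True, True, True, True, True, True, True]
1.5707963267948966 [True, True, True, True, True, True, True]
3.141592653589793 [True, True, True, True, True, True, True]
4.8833
150 True [652.  152.4  75.5] [ -0.2 150. ] 0.5796652032414117 [ 0.05 -0.46  3.98] [ 0.59 -0.08  4.93] 7.15
90 True [650.2  92.4  75.5] [-0.1 90. ] -0.6339035404887405 [ 0.1  -0.05  4.62] [-1.14 -0.93  6.1 ] 9.5417
30 True [648.3  32.5  75.5] [-0.1 30. ] -0.207717119199386 [-0.36 -0.11  4.48] [-0.15 -0.47  5.08] 11.9333
13.475
```

```bash
python3 - <<'E'
from h import *
a=min((0,np.pi),key=lambda a:abs(ik(W(-125,186,120),ori(a))-state()['q']).sum());B=ori(a)
gripper_to(.34)
goto(W(-125,188,150),B)
move_straight(W(-125,188,20),B,speed=100)
print(a,state()['contact_force'].round(1))
move_straight(W(-125,62,20),B,speed=45)
s=state();print(RK(s['position']),s['contact_force'].round(1))
move_straight(W(-125,75,20),B,speed=60)
move_straight(W(-125,75,160),B,speed=150)
goto(W(-190,30,200),A)
p,d=snap('top','top1');snap('side','side1')
C=cloud('top',d).reshape(-1,3);c=C[(abs(C[:,2]-45)<9)];r=np.array([RK(q) for q in c]);k=(abs(r[:,0]+125)<50)&(abs(r[:,1]-30)<45)
print(rect(np.c_[r[k],c[k,2]]) if k.any() else 0, s['clock'],state()['clock'])
a=cv2.imread('pics/top1.png')[170:310,180:370];b=cv2.imread('pics/side1.png')[150:310,190:390]
cv2.imwrite('pics/c1.png',np.vstack([cv2.resize(a,(570,280)),cv2.resize(b,(570,320))][:2]))
E
```

```text
0 [-0.6  0.2  1.4]
[-125.    62.1] [0.2 1.2 0.3]
(array([-123.1,   30.4]), array([54.7, 40. ]), 1.1, 205, np.float64(43.5)) 19.6333 22.2833
```

View pics/c1.png

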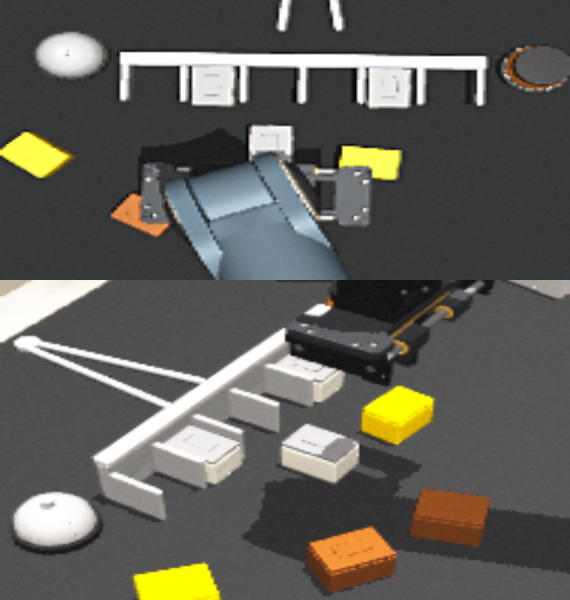

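The tub stands squarely in front of the empty third gap (crop (270,140), between the dividers). Now the push home.

```bash
python3 - <<'E'
from h import *
gripper_to(.115)
move_straight(W(-180,30,120),A)
move_straight(W(-180,30,20),A,speed=100)
sleep(.1);print(state()['contact_force'].round(1))
print(move_straight(W(-95,30,20),A,speed=40,threshold=8),RK(state()['position']))
print(move_straight(W(-70,30,20),A,speed=20,threshold=8));s=state();print(RK(s['position']),s['contact_force'].round(1))
sleep(.3);s=state();print(RK(s['position']),s['contact_force'].round(1))
move_straight(W(-110,30,20),A,speed=60)
move_straight(W(-110,30,160),A)
goto(W(-250,30,260),A)
p,d=snap('top','top2');snap('side','side2')
C=cloud('top',d).reshape(-1,3);c=C[(abs(C[:,2]-45)<5)];r=np.array([RK(q) for q in c])
for y in(30,90,-90):
    k=(abs(r[:,0]+40)<35)&(abs(r[:,1]-y)<24);print(y,rect(np.c_[r[k],c[k,2]]) if k.any() else 0)
print(state()['clock'])
a=cv2.imread('pics/top2.png')[170:310,180:370];b=cv2.imread('pics/side2.png')[150:310,190:390]
cv2.imwrite('pics/c2.png',np.vstack([cv2.resize(a,(570,280)),cv2.resize(b,(570,320))]))
E
```

```text
[0.2 0.8 0.3]
False [-95.1  30. ]
True
[-78.8  29.9] [ 0.1 -0.4 -0.5]
[-79.9  29.5] [-0.1 -0.6  0.9]
30 (array([-34.8,  29.3]), array([55.7, 40. ]), 1.4, 240, np.float64(44.3))
90 (array([-36.2,  91.7]), array([55.5, 43. ]), 0.8, 234, np.float64(44.3))
-90 (array([-36.9, -88.4]), array([58.2, 42.7]), 0.7, 238, np.float64(44.4))
30.8917
```

View pics/c2.png

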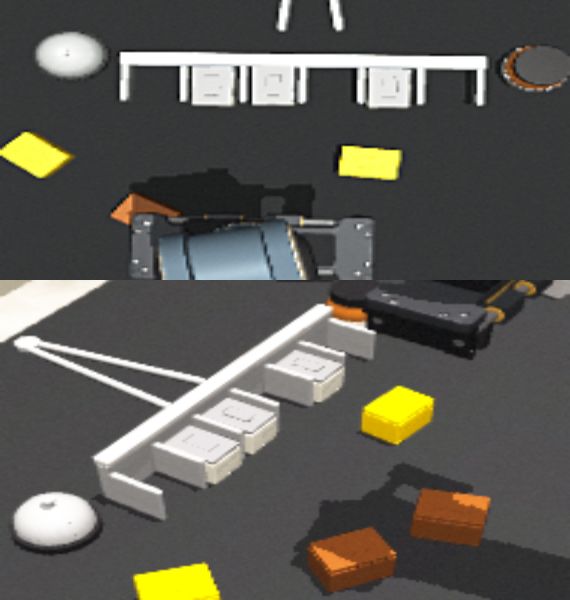

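The tub looks home, level with its neighbours. However, the arm stopped with no lasting force, so I'll press once more gently to confirm.

```bash
python3 - <<'E'
from h import *
move_straight(W(-110,30,160),A); move_straight(W(-110,30,20),A,speed=100)
move_straight(W(-88,30,20),A,speed=40); sleep(.2)
print(move_straight(W(-70,30,20),A,speed=8,threshold=6));s=state();print(RK(s['position']),s['contact_force'].round(1))
sleep(.3);s=state();print(RK(s['position']),s['contact_force'].round(1))
move_straight(W(-110,30,20),A,speed=50)
move_straight(W(-110,30,160),A)
goto(W(-250,30,260),A)
p,d=snap('top','top3');d0=np.load('pics/top2.npy')
C=cloud('top',d).reshape(-1,3);c=C[(abs(C[:,2]-45)<5)];r=np.array([RK(q) for q in c])
for y in(30,90,-90):
    k=(abs(r[:,0]+40)<35)&(abs(r[:,1]-y)<24);print(y,rect(np.c_[r[k],c[k,2]]))
print(state()['clock'],state()['contact_force'])
E
```

```text
True
[-78.9  29.8] [ 0.7 -0.1 -0.5]
[-79.5  29.6] [-1.   0.2  0.6]
30 (array([-34.8,  29.3]), array([55.3, 40. ]), 1.1, 225, np.float64(44.0))
90 (array([-36.1,  90.4]), array([55.5, 40.1]), 1.4, 224, np.float64(44.2))
-90 (array([-36.8, -88.4]), array([58.1, 42.7]), 0.8, 229, np.float64(44.4))
38.925 [ 0.69007179 -0.43111107  0.14465172]
```

```bash
python3 -c "
from h import *
sleep(.3); finish_job()"
```

```text
the job is handed in; nothing more can be done
```

I finished the counting touches, pushed the seasoning tub home in the third gap, and handed the job in at about 39 s of the 72 s allowed. No verdict is reported.

- **Counting:** the bell stood at the +y end of the rack. I touched the rail with a closed fingertip behind gaps 1, 2 and 3 (rack y = 150, 90 and 30 mm). Each touch read about 5–6 N with the tip 75.5 mm above the counter; the rail top is at 75 mm.
- **Pushing:** I pushed the tub sideways until it was in front of the empty third gap, then straight in until it met the back of the rack.
- **Final position:** the top camera put the tub at rack (-34.8, 29.3) mm, turned by about 1°. It is level with the two spare tubs to within about 2 mm.
- **Everything else:** the bell, spare tubs and end of the tongs looked in place in the last crops. The cup and scoop were outside those crops, the jar was partly cut off or hidden, and I did not measure any of these things again. The arm stayed well away from the cup and scoop.
- **Small disagreements:** the fingers stopped 3.4 mm short of where I expected them to meet the tub, and the force had dropped to about zero by the time I read it. I pressed again slowly and they stopped within 0.1 mm of the same place, so I took the tub as home.

The arm ended backed off and raised, with only sensor noise on the force reading.

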